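# Pack a tube rack tight on the shaker and hold the clamp

## Task

The tube rack on the shaker is only half packed: one filler plate stands beside it already. Stand more white plates from the grey stand upright in the gap between that plate and the sprung clamp bar, one by one, until pushing the bar in squeezes plates and rack tightly against the fixed stop bar (with too few, the bar runs out of travel before it pinches them); leave spare plates in the stand and do not disturb anything else on the bench. Finish while holding the clamp bar firmly pushed in with the gripper, so that a colleague can tighten its locking knobs: do not let go at the end.

Things in the scene. Friction and masses are not known exactly. Their poses are not given: they have to be found in the camera images.
- shaker: benchtop orbital shaker, fixed: white housing 300 (x) x 330 (y) mm; its metal deck carries two rails along its y and a black rubber mat, top 88 mm above the bench. Origin: centre of its underside, on the bench. The row along its y, from -y to +y: guide plate, clamp bar, gap, tube rack, stop bar.
- deck (a point): centre of the deck's top surface, 88 mm above the bench; axes as the shaker's
- stop: fixed aluminium stop bar across the deck at the +y end of the row, 286 x 20 mm, 12 to 46 mm above the deck, knobs on its ends up to 72 mm; locked, at another place in each episode. Origin: centre of its pressing face (looking to the shaker's -y), at deck height; axes as the shaker's
- rack: black tube rack on the deck, loose, about 0.45 kg: 200 (its x) x 80 (y) x 58 mm high; white-capped tubes up to 90 mm above the deck, none in the row next to the gap. Origin: centre of its underside; its +y face is 0.5 to 1.5 mm from the stop bar, its -y face, 40 mm from the origin, bounds the gap
- clamp: aluminium clamp bar across the deck on the -y side of the gap, 286 x 22 mm, 12 to 46 mm above the deck, knobs 131 mm from its middle up to 72 mm. Slides 25 mm along the shaker's +y to close the gap; springs push it open (1.2 N at the start, 2.7 N at full travel). Origin: centre of its pressing face, at deck height; axes as the shaker's. Open, it leaves 39 to 62 mm to the rack
- clamp_grip (a point): top centre of the clamp bar's upright grip block in the middle of the bar: 30 mm wide along the bar (x), 14 mm thick (y), from 44 to 90 mm above the deck, its centre plane 15 mm behind (-y of) the pressing face. Can be pinched from above across the 30 mm. Moving the whole stack against the stop bar takes 5 to 10 N; a steady push of 15 to 22 N is firm
- holder: fixed grey slotted stand on the bench, 160 (x) x 164 (y) mm: floor 8 mm thick, four slots along its x at y = -54, -18, 18, 54 mm, each 17 mm wide, between comb teeth 50 mm high at both ends of a plate; the +54 slot is empty. Origin: centre of its underside
- spacer1: white plastic filler plate no. 1 of four alike, 0.1 kg, upright in a slot of the stand: 130 (its x) x 14 (y, thickness) x 60 mm high, with a grip tab in the middle of its top edge, 34 (x) x 14 (y) mm, from 60 to 98 mm above the underside; pinch the tab from above across the 34 mm. Origin: centre of its underside, z up
- spacer2: white plastic filler plate no. 2 of four alike, 0.1 kg, upright in a slot of the stand: 130 (its x) x 14 (y, thickness) x 60 mm high, with a grip tab in the middle of its top edge, 34 (x) x 14 (y) mm, from 60 to 98 mm above the underside; pinch the tab from above across the 34 mm. Origin: centre of its underside, z up
- spacer3: white plastic filler plate no. 3 of four alike, 0.1 kg, upright in a slot of the stand: 130 (its x) x 14 (y, thickness) x 60 mm high, with a grip tab in the middle of its top edge, 34 (x) x 14 (y) mm, from 60 to 98 mm above the underside; pinch the tab from above across the 34 mm. Origin: centre of its underside, z up
- spacer4: white plastic filler plate no. 4 of four alike, 0.1 kg, standing in the gap on the deck, within 2 mm of the rack, its x along the deck's x: 130 (its x) x 14 (y, thickness) x 60 mm high, with a grip tab in the middle of its top edge, 34 (x) x 14 (y) mm, from 60 to 98 mm above the underside; pinch the tab from above across the 34 mm. Origin: centre of its underside, z up
- rack2: bystander: another black tube rack on the bench, 200 (its x) x 80 x 58 mm, tubes up to 90 mm high; origin: centre of its underside. It and the stand may be in either order
- marker: bystander: marker pen lying along its x, 135 mm long, 17 mm thick; origin near its middle, at bench height
- bottle: bystander: white bottle, 62 mm in diameter, 150 mm high; origin: centre of its underside
- jar: bystander: clear specimen jar with a white lid, 56 mm in diameter, 60 mm high; origin: centre of its underside
Mind the look-alikes: they are no part of the job. Leave any red or turquoise look-alike of the spacer2 alone.

How it is judged:
By the outcome, as a careful person would: the job done as asked, in the order asked, and still so for the second after the job is handed in, while the arm keeps its last pose, push and grip.
It also fails if it takes over 67 s, if anything falls off the work surface, if the arm or the gripper's body presses on something with over 40 N, if the wrist force passes 120 N, or if a joint passes its speed limit or range.

## Robot

A 6-joint arm with a two-finger parallel gripper is mounted at the origin on the work surface. World frame = base frame: x ahead of the robot, y to its left, z up, the work surface at z = 0. Lengths are in m, angles in rad, forces in N, time in s.
With the tool pointing down it reaches from about 0.35 to 0.775 m from the base axis. Payload 7.3 kg.
Tool frame: the origin (TCP) lies at the very end of the fingers, on their centre line; the grasp point (between the pads) lies 19 mm behind it; z points along the fingers, y is the direction in which the jaws open and shut (so a half turn about z gives the same grasp; the last joint's range is limited). The gripper opens to 92 mm and grips with 3 to 60 N. Pads are 19 mm wide; open, the fingers measure 130 mm over their backs; the gripper's body (75 mm by 190 mm) begins 47 mm behind the grasp point.
Start: joints at [-1.372, 0.342, 1.524, -0, 1.275, -0.146], TCP at [0.177, -0.494, 0.227] pointing down, gripper open.
Joint ranges: [-2.53, 2.53], [-0.77, 2.02], [0.04, 2.7], [-1, 4.14], [0.28, 2.66], [-3.11, 3.11]. Speed limits (rad/s): [2.57, 2.57, 3.14, 3.14, 3.14, 3.14].

## Interface

Orientations are given as [roll, pitch, yaw] about the fixed x, y, z axes, in that order (R = Rz(yaw) Ry(pitch) Rx(roll)).
In Python, from cell import monitor, eyes, order gives the robot as it stands. The module is installed in compiled form; this text tells all that it offers.
- The arm moves only by the tool carry_out, never from a script. Its argument "targets" is a list of rows, each a list of 2 entries, a list of its own where there are three numbers: the shift along the tool's x, y, z in m, then the turn about the tool's z in rad. In form: [[[dx, dy, dz], twist], ...]. A call has 1 to 10 rows; each row shifts and turns the pose as measured when the row begins, along the tool's axes as they then stand; what a row does not reach is not made up. A row lasts 1/8 s, in which the tool goes at most 62.5 mm and 10.7 degrees, less where a joint would pass 70% of its speed; a pose out of reach is approached as far as the arm can. A call is refused whole if a number of a shift passes 0.0625 or a number of a turn 0.188, either way. A call with a gripper value outside its range is refused whole. "fingers" is the closure, from 0 (fully open) to 1 (shut), set as the call begins (left out, the last holds). The fingers move at their own pace and stop on an object; "grip_force" is the grip in N (left out, the last holds). Time passes only in rows, so rows that do not move let the fingers close. It gives the time, the measured TCP pose, the force and the opening at its end, in the units of the state.
- monitor.observe(): the state, without advancing time (a new reading comes with each control period).
- eyes.read_camera(name): name is "scene" or "top"; returns the picture (420x560x3 uint8, red, green, blue); there is no depth.
- eyes.camera_info(name): a dict with "K" (3x3 intrinsics, pixels), "rvec" (rotation vector, rad) and "tvec" (3), from world to camera coordinates, as OpenCV has them. Camera axes: x right, y down, z forward; pixel columns grow to the right and rows downward; lengths in m; the calibration is good to about 2 mm. A picture is of the moment at which its call begins. camera_info takes no time and is no camera call.
- order.hand_in(): hands the job in, once; it reports no verdict.
The state is a dict: "time": time; "qpos": joint angles; "qvel": joint speeds; "joint_efforts": joint torques, N m; "tool_pos": TCP position; "tool_rot": TCP orientation; "contact_force": force on the tool from outside, world axes, zero at the start; "torque": the same for the moment, N m; "opening": finger opening in m.
Only numpy, scipy, OpenCV 4.12 (cv2) and the standard library are available. Lean on these libraries where they do the work, as an engineer would, in place of code of your own. Each camera call takes 0.05 s, during which the arm holds its last target.

## Working session

There is one attempt and no reset: what is moved stays moved. The work goes in short steps, Python scripts to look and compute and a tool call to move; the robot and the scene stay as the last step left them, time stands still between calls to the robot, and variables do not carry over. Pictures are saved under pics/ and viewed, and the job is handed in when it is done.

Besides the shell and the picture viewer there is one more tool, called after "Emit:" as name(argument=value, ...) on one line, values as JSON. carry_out: Moves the arm, as the interface text tells. Its arguments: {"type":"object","properties":{"targets":{"type":"array","items":{"type":"array"}},"fingers":{"type":"number"},"grip_force":{"type":"number"}},"required":["targets"]}

```bash
mkdir -p pics
cat > h.py <<'E'
import numpy as np, cv2
from cell import monitor, eyes, order
def cam(n):
    i=eyes.camera_info(n); K=np.array(i["K"],float); R=cv2.Rodrigues(np.array(i["rvec"],float))[0]; t=np.array(i["tvec"],float).ravel()
    return K,R,t
def ray(n,uv,z):
    K,R,t=cam(n); d=R.T@np.linalg.inv(K)@np.array([uv[0],uv[1],1.]); c=-R.T@t
    return c+d*(z-c[2])/d[2]
def proj(n,p):
    K,R,t=cam(n); q=K@(R@np.array(p,float)+t); return q[:2]/q[2]
def snap(n,f):
    im=eyes.read_camera(n); cv2.imwrite("pics/"+f,im[:,:,::-1]); return im
E
python3 - <<'E'
from h import *
for n in("scene","top"):
    snap(n,n+"0.png"); K,R,t=cam(n); print(n,K.round(1).tolist(),(-R.T@t).round(3),R.round(2).tolist())
print(monitor.observe())
E
```

```text
scene [[523.4, 0.0, 285.2], [0.0, 523.4, 216.0], [0.0, 0.0, 1.0]] [0.873 0.686 1.42 ] [[-0.86, 0.5, -0.0], [0.43, 0.73, -0.54], [-0.27, -0.47, -0.84]]
top [[404.4, 0.0, 279.5], [0.0, 404.4, 212.3], [0.0, 0.0, 1.0]] [ 0.439 -0.039  1.078] [[-0.0, -1.0, -0.02], [-1.0, 0.01, -0.05], [0.05, 0.02, -1.0]]
{'time': 0.1, 'qpos': array([-1.37200622e+00,  3.42667150e-01,  1.52490443e+00,  5.66101743e-06,
        1.27534652e+00, -1.45990246e-01]), 'qvel': array([ 0.0011156 , -0.00153978, -0.00304437, -0.000161  , -0.00057514,
        0.00157163]), 'joint_efforts': array([ 1.65080852e-03, -4.32002807e+01, -2.44695336e+01,  7.18797161e-02,
        5.26485499e-02, -5.64901188e-05]), 'tool_pos': array([ 0.1774046 , -0.49375852,  0.22611307]), 'tool_rot': array([-3.14028209e+00, -1.98171462e-04,  3.44778568e-01]), 'contact_force': array([ 0.40230366, -0.74384663,  0.11644287]), 'torque': array([ 0.0631053 , -0.04564329, -0.04618209]), 'opening': 0.09193782608269724}
```

View pics/scene0.png

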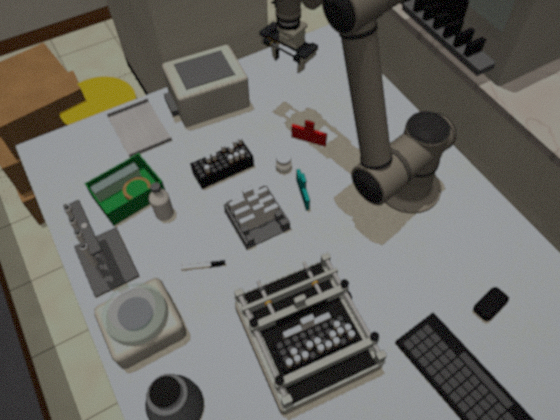

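View pics/top0.png

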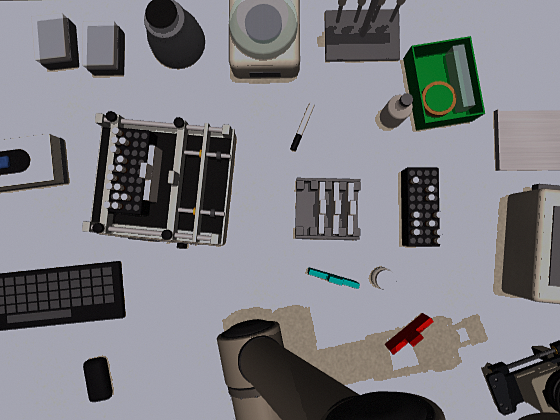

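The top view shows the shaker at the left (centre about 165,180), with world +y pointing left. From right to left the row is guide (205), clamp (178), gap, spacer4 (150), rack (130) and stop (105). The stand is at (328,208) with three white plates at columns 322, 336 and 351. The turquoise (333,277) and red (410,335) look-alikes are lying on the bench and stay put. I'll enlarge both areas to confirm.

Run:
```python
import cv2,numpy as np
a=cv2.imread("pics/top0.png")
cv2.imwrite("pics/c1.png",cv2.resize(a[100:255,80:250],None,fx=3.5,fy=3.5,interpolation=cv2.INTER_CUBIC))
cv2.imwrite("pics/c2.png",cv2.resize(a[165:250,280:375],None,fx=6,fy=6,interpolation=cv2.INTER_CUBIC))
b=cv2.imread("pics/scene0.png")
cv2.imwrite("pics/c3.png",cv2.resize(b[170:410,200:400],None,fx=2.5,fy=2.5,interpolation=cv2.INTER_CUBIC))
```

```text
(no output)
```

View pics/c1.png

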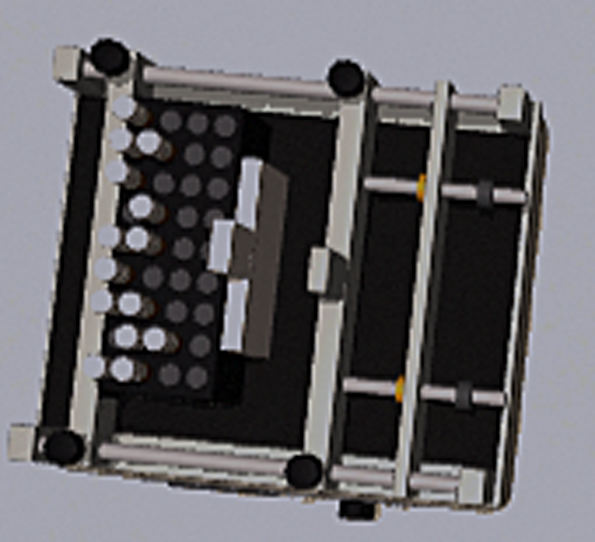

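View pics/c2.png

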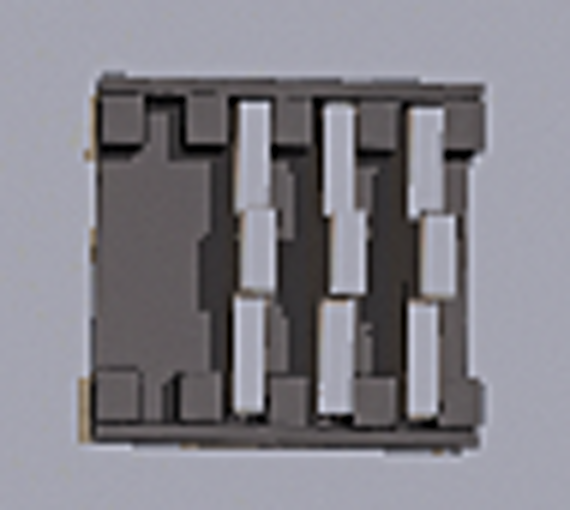

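View pics/c3.png

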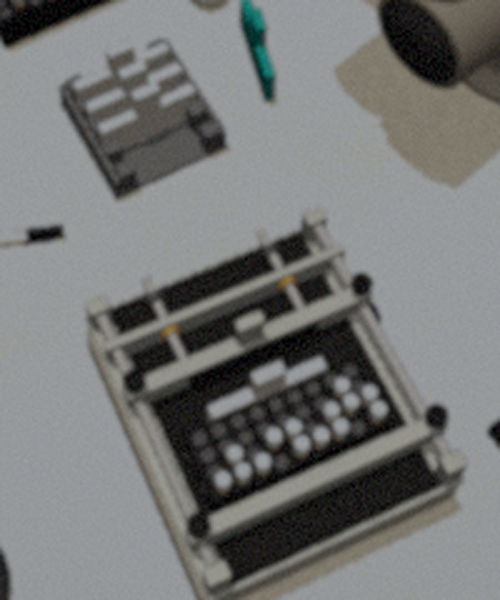

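Crops confirm it. The stand holds three white plates, with the empty slot at its left (+y) end. Spacer4 stands upright next to the rack, and the clamp grip block is at about (171,177) in the top view. Next I'll measure with white masks in both views.

```bash
cat > comp.py <<'E'
from h import *
def comps(im,roi,thr=175,s=4,amin=6,show=None,sat=40):
    x0,y0,x1,y1=roi
    c=cv2.resize(im[y0:y1,x0:x1],None,fx=s,fy=s,interpolation=cv2.INTER_CUBIC)
    m=((c.min(2)>thr)&(c.max(2).astype(int)-c.min(2)<sat)).astype(np.uint8)
    n,l,st,ce=cv2.connectedComponentsWithStats(m)
    out=[]
    for i in range(1,n):
        if st[i,4]>=amin*s*s:
            (cx,cy),wh,a=cv2.minAreaRect(np.argwhere(l==i)[:,::-1].astype(np.float32))
            f=lambda p:(np.array(p)+.5)/s-.5+[x0,y0]
            out.append((f(ce[i]),st[i,4]/s/s,f((cx,cy)),np.array(wh)/s,a))
    if show: cv2.imwrite("pics/"+show,cv2.resize(m*255,None,fx=1,fy=1))
    return out
E
python3 - <<'E'
from comp import *
top=cv2.imread("pics/top0.png")[:,:,::-1]; sc=cv2.imread("pics/scene0.png")[:,:,::-1]
g=lambda im,u,v:im[v,u].tolist()
print(g(top,322,190),g(top,323,207),g(top,300,200),g(top,400,270), g(top,171,177),g(top,143,170),g(top,151,160))
for r in [(285,170,375,245),(135,140,185,205)]:
    for c in comps(top,r,thr=185): print(c[0].round(1),round(c[1],1),c[3].round(1),round(c[4],1))
print('scene',g(sc,248,192),g(sc,257,205),g(sc,220,240),g(sc,300,298),g(sc,307,320))
for r in [(215,175,300,255),(270,280,345,360)]:
    for c in comps(sc,r,thr=150): print(c[0].round(1),round(c[1],1),c[3].round(1),round(c[4],1))
E
```

```text
[164, 165, 177] [165, 165, 177] [95, 91, 92] [164, 164, 176] [165, 167, 167] [163, 164, 176] [168, 168, 182]
[322.5 185.2] 9.2 [9.8 4.2] 90.0
[334.3 190.9] 10.3 [17.2  0.5] 90.0
[319.3 223. ] 10.8 [17.5  0.5] 90.0
[348.3 223.8] 9.9 [17.5  0.5] 90.0
scene [94, 87, 84] [146, 146, 150] [148, 153, 154] [151, 151, 142] [148, 148, 151]
[258.2 214.5] 2562.2 [79.8 84.8] 90.0
[247.4 188.5] 10.0 [2.  7.8] 66.0
[252.9 196.9] 10.1 [2.3 8.9] 57.8
[265.2 199. ] 12.9 [ 2.5 11.5] 57.8
[270.7 207.1] 11.6 [ 1.7 10.8] 63.4
[240.4 209.9] 10.2 [1.6 9.2] 69.0
[321.7 317.6] 25.4 [ 2.8 14.2] 67.5
[309.5 317.6] 8.6 [2.4 4.4] 76.0
[304.4 319.7] 11.1 [2.6 5.1] 56.3
[336.5 323.2] 6.1 [2.5 2.8] 90.0
[292.2 330.5] 28.1 [ 2.8 16.6] 67.0
[340.  329.7] 6.9 [3.4 2.3] 15.9
[309.3 343.6] 6.0 [3.  2.2] 0.0
[328.1 343.6] 6.9 [2.7 3.4] 83.7
[304.7 354. ] 7.8 [3.5 2.5] 90.0
```

Run:
```python
from comp import *
top=cv2.imread("pics/top0.png")[:,:,::-1]; sc=cv2.imread("pics/scene0.png")[:,:,::-1]
pr=lambda n,cs,zs:[print(n,c[0].round(1),round(c[1],1),c[3].round(1),round(c[4],1),*[ray(n,c[2],z)[:2].round(4) for z in zs]) for c in cs]
pr("top",comps(top,(299,178,357,243),thr=130),(.068,.106))
print()
pr("top",comps(top,(138,140,185,205),thr=130,sat=30),(.148,.186,.178))
print()
pr("scene",comps(sc,(230,178,282,230),thr=122),(.068,.106))
print()
pr("scene",comps(sc,(270,285,345,345),thr=122),(.148,.186,.178))
```

```text
top [353.1 177.9] 6.3 [0.8 7. ] 90.0 [ 0.5737 -0.2003] [ 0.5686 -0.1943]
top [322.2 197.6] 165.8 [31.7  6.4] 86.8 [ 0.5255 -0.1228] [ 0.5223 -0.1196]
top [336.8 198.2] 159.7 [31.5  6.8] 90.0 [ 0.5247 -0.1602] [ 0.5215 -0.1556]
top [350.5 191.3] 93.6 [ 5.6 18.1] 1.1 [ 0.5396 -0.1939] [ 0.5358 -0.1881]
top [352.8 207.2] 72.6 [13.5  5.5] 90.0 [ 0.5007 -0.1987] [ 0.4984 -0.1927]
top [321.  223.6] 89.9 [19.  5.] 90.0 [ 0.46 -0.12] [ 0.4592 -0.1169]
top [335.6 224. ] 99.6 [ 5.5 18.9] 1.6 [ 0.4589 -0.1559] [ 0.4581 -0.1515]
top [350.1 224.5] 89.5 [19.   4.8] 90.0 [ 0.4578 -0.1916] [ 0.4571 -0.1859]
top [325.4 241. ] 173.7 [ 3.8 57.8] 90.0 [ 0.418  -0.1354] [ 0.4188 -0.1317]

top [176.2 159.9] 263.4 [10.5 44.3] 9.5 [0.6061 0.223 ] [0.5992 0.2123] [0.6007 0.2145]
top [150.6 154.6] 99.1 [ 5.7 20. ] 6.4 [0.6208 0.2826] [0.6134 0.2695] [0.615  0.2722]
top [142.6 169.6] 80.3 [ 6.  14.9] 6.3 [0.5862 0.3006] [0.5801 0.2868] [0.5814 0.2897]
top [146.6 189.5] 104.4 [ 5.8 20.6] 6.5 [0.5401 0.2908] [0.5359 0.2774] [0.5368 0.2802]
top [173.3 195.3] 120.2 [ 6.8 19.6] 6.3 [0.5265 0.2284] [0.5229 0.2174] [
[... 1027 characters left out ...]
 [336.5 323.5] 23.4 [5.  5.2] 90.0 [0.516  0.3246] [0.5266 0.3354] [0.5244 0.3331]
scene [292.1 330.7] 91.9 [ 5.3 18.7] 66.0 [0.6233 0.2834] [0.6307 0.2955] [0.6292 0.2929]
scene [340.  329.9] 24.4 [5.7 5.1] 45.0 [0.5175 0.3428] [0.5281 0.353 ] [0.5259 0.3509]
scene [332.3 333.4] 23.7 [5.5 5.2] 90.0 [0.5394 0.3408] [0.5494 0.3511] [0.5473 0.349 ]
scene [317.  340.2] 25.4 [5.5 5.5] 90.0 [0.5817 0.3365] [0.5904 0.3469] [0.5886 0.3447]
scene [335.8 339.9] 24.9 [5.8 5.1] 63.4 [0.5408 0.3594] [0.5507 0.3691] [0.5486 0.3671]
scene [328.1 342.8] 18.9 [3.8 5.5] 90.0 [0.5613 0.3555] [0.5706 0.3654] [0.5686 0.3633]
scene [309.1 342.9] 17.8 [3.2 5.5] 90.0 [0.6026 0.3321] [0.6107 0.3427] [0.609  0.3405]
```

Run:
```python
from comp import *
top=cv2.imread("pics/top0.png")[:,:,::-1]; g=top.min(2).astype(float)
def edge(rows,c0,c1,rise=True):
    P=[]
    for r in rows:
        a=g[r,c0(r):c1(r)]
        for i in range(len(a)-1):
            if (a[i]<115<=a[i+1]) if rise else (a[i]>=115>a[i+1]):
                P.append((c0(r)+i+(115-a[i])/(a[i+1]-a[i]),r)); break
    return np.array(P)
yaw=-.101; R=np.array([[np.cos(yaw),-np.sin(yaw)],[np.sin(yaw),np.cos(yaw)]])
s4=np.array([.5803,.2867])
def loc(p): return R.T@(p-s4)
rows=[r for r in range(133,225) if not 165<r<190]
P=edge(rows,lambda r:int(175-(r-177)*.105)-8,lambda r:int(175-(r-177)*.105)+12)
W=np.array([ray("top",p,.134)[:2] for p in P])
L=np.array([loc(w) for w in W]); 
for p,l in list(zip(P,L))[::5]: print(p.round(1),l.round(4))
L=L[abs(L[:,1]-np.median(L[:,1]))<.004]
f=np.polyfit(L[:,0],L[:,1],1); print("clamp face fit",f, "median",np.median(L[:,1]))
# spacer4 edges, right edge of plate top
for n,c0,rr in(("s4 left",-6,True),("s4 right",0,False)):
    rows=list(range(148,163))+list(range(182,198))
    P=edge(rows,lambda r:int(148.5-(r-172)*.115)+c0,lambda r:int(148.5-(r-172)*.115)+c0+8,rr)
    L=np.array([loc(ray("top",p,.148)[:2]) for p in P]);print(n,len(L),np.median(L[:,1]).round(4))
# right edge of clamp
rows=[r for r in range(133,225) if not 165<r<190]
# grip block
cr=cv2.resize(top[160:196,160:186],None,fx=20,fy=20,interpolation=cv2.INTER_CUBIC); cv2.imwrite("pics/g.png",cr[:,:,::-1])
```

```text
[173.7 133. ] [ 0.1003 -0.0443]
[176.2 138. ] [ 0.0889 -0.0516]
[175.6 143. ] [ 0.0769 -0.0514]
[175. 148.] [ 0.0648 -0.0511]
[174.6 153. ] [ 0.0529 -0.0516]
[173.7 158. ] [ 0.0408 -0.0507]
[173.6 163. ] [ 0.0289 -0.0518]
[170.3 192. ] [-0.0403 -0.0515]
[169.6 197. ] [-0.0522 -0.0513]
[169.3 202. ] [-0.064  -0.0518]
[168.6 207. ] [-0.0759 -0.0514]
[168. 212.] [-0.0877 -0.0513]
[167.6 217. ] [-0.0995 -0.0516]
[166.9 222. ] [-0.1113 -0.0514]
clamp face fit [ 0.00032333 -0.05144242] median -0.05143328808117746
s4 left 31 0.0064
s4 right 31 -0.006
```

View pics/g.png

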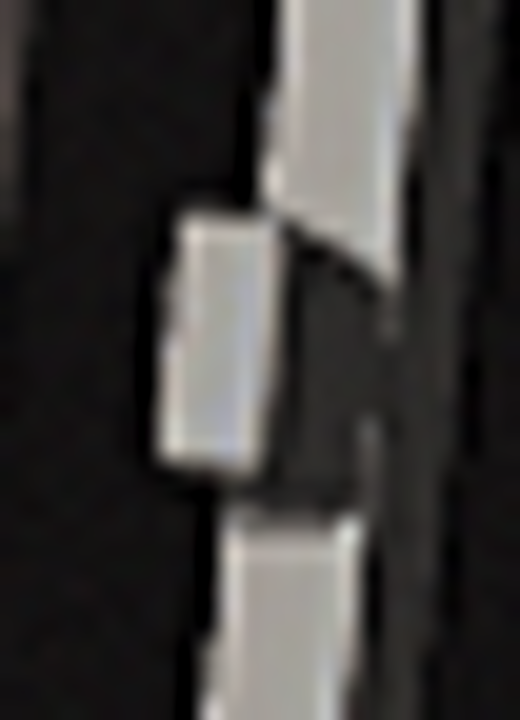

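The free gap from spacer4's face to the clamp face is about 44.4 mm. With the 1–3 mm of slack behind spacer4, one plate would need about 32 mm of travel, more than the 25 mm available. Two plates need about 18–20 mm, so I'll add two and leave one spare. A small planner will convert world goals to tool-frame rows.

```bash
cat > plan.py <<'E'
import sys; from h import *
from scipy.spatial.transform import Rotation as Ro
def state():
    s=monitor.observe(); R=Ro.from_euler('xyz',s['tool_rot'])
    print("t",round(s['time'],2),"pos",s['tool_pos'].round(4),"rot",s['tool_rot'].round(4),"F",np.array(s['contact_force']).round(1),"op",round(s['opening'],4)); return s,R
def plan(goal,yaw,n,ntw=None):
    s,R=state(); p=np.array(s['tool_pos']); dy=(yaw-s['tool_rot'][2]+np.pi)%(2*np.pi)-np.pi
    rows=[]
    for k in range(n):
        tw=-dy/n
        d=R.inv().apply((np.array(goal)-s['tool_pos'])/n)
        rows.append([[round(float(v),4) for v in d],round(float(tw),4)])
        R=R*Ro.from_euler('z',tw)
    print(rows); return rows
if __name__=="__main__":
    a=[float(v) for v in sys.argv[1:]]; plan(a[:3],a[3],int(a[4]))
E
python3 plan.py .501 -.121 .20 1.541 10
python3 -c "
from h import *
print(ray('top',(170.5,176.5),.178))
yaw=-.101;R=np.array([[np.cos(yaw),-np.sin(yaw)],[np.sin(yaw),np.cos(yaw)]])
for y in(-.0175,-.035,-.0664):print(y,np.array([.5803,.2867])+R@[0,y])"
```

```text
t 0.1 pos [ 0.1774 -0.4938  0.2261] rot [-3.1403e+00 -2.0000e-04  3.4480e-01] F [ 0.4 -0.7  0.1] op 0.0919
[[[0.0431, -0.0241, 0.0027], -0.1196], [[0.0456, -0.0188, 0.0027], -0.1196], [[0.0475, -0.0133, 0.0027], -0.1196], [[0.0488, -0.0075, 0.0027], -0.1196], [[0.0493, -0.0016, 0.0027], -0.1196], [[0.0492, 0.0043, 0.0027], -0.1196], [[0.0483, 0.0101, 0.0027], -0.1196], [[0.0468, 0.0158, 0.0027], -0.1196], [[0.0445, 0.0213, 0.0027], -0.1196], [[0.0417, 0.0265, 0.0027], -0.1196]]
[0.56557265 0.22635035 0.178     ]
-0.0175 [0.5785355  0.26928918]
-0.035 [0.57677101 0.25187837]
-0.0664 [0.573605   0.22063839]
```

Run:
```python
import cv2,numpy as np
b=cv2.imread("pics/scene0.png"); a=cv2.imread("pics/top0.png")
g=lambda c:np.clip(255*(c/255.)**.5,0,255).astype(np.uint8)
cv2.imwrite("pics/d1.png",g(cv2.resize(b[280:340,255:345],None,fx=8,fy=8,interpolation=cv2.INTER_CUBIC)))
cv2.imwrite("pics/d2.png",g(cv2.resize(a[135:205,130:200],None,fx=8,fy=8,interpolation=cv2.INTER_CUBIC)))
```

```text
(no output)
```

View pics/d1.png

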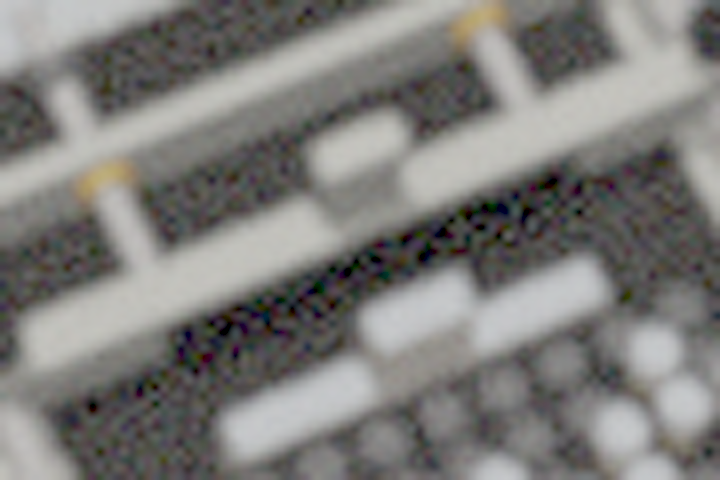

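View pics/d2.png

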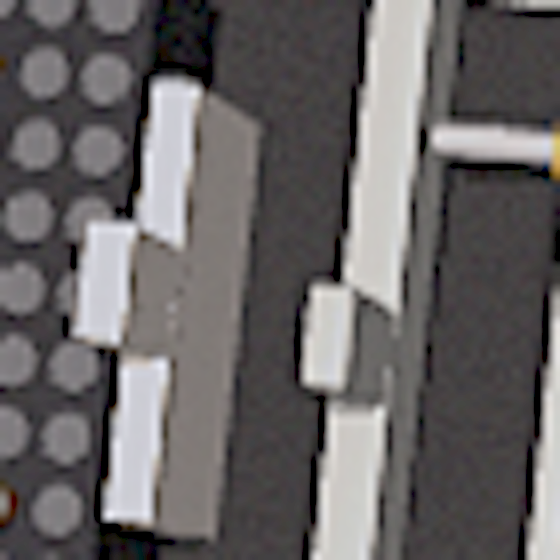

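The crops show a black pad in front of the aluminium (bright top edge at −51.4 mm), so the pressing face is at about −46.5 mm. That agrees with the grip block at −61.5 mm. The free gap is therefore about 39.5 mm. One plate would still leave 26–29 mm, over the 25 mm travel, and two leave 12–15 mm, so the count stays at two. Moving to the first plate.

Emit:
carry_out(targets=[[[0.043, -0.024, 0.0], -0.12], [[0.0455, -0.019, 0.0], -0.12], [[0.0475, -0.0135, 0.0], -0.12], [[0.049, -0.0075, 0.0], -0.12], [[0.049, -0.0015, 0.0], -0.12], [[0.049, 0.0045, 0.0], -0.12], [[0.048, 0.01, 0.0], -0.12], [[0.047, 0.016, 0.0], -0.12], [[0.0445, 0.021, 0.0], -0.12], [[0.0415, 0.0265, 0.0], -0.12]], fingers=0.2, grip_force=20)

```text
time: 1.35
tool_pos: [0.5007, -0.1059, 0.2237]
tool_rot: [-3.138, -0.005, 1.577]
contact_force: [0.6, -0.2, 0.1]
opening: 0.0735
```

```bash
python3 plan.py .501 -.121 .20 1.541 3
```

```text
t 1.35 pos [ 0.5007 -0.1059  0.2237] rot [-3.1381 -0.005   1.5768] F [ 0.6 -0.2  0.1] op 0.0735
[[[-0.0051, 0.0001, 0.0079], 0.0119], [[-0.0051, 0.0002, 0.0079], 0.0119], [[-0.0051, 0.0002, 0.0079], 0.0119]]
```

Emit:
carry_out(targets=[[[-0.007, 0.0, 0.02], 0.018], [[-0.006, 0.0, 0.03], 0.018], [[-0.002, 0.0, 0.03], 0.0], [[0.0, 0.0, 0.0], 0.0]])

```text
time: 1.85
tool_pos: [0.5021, -0.1164, 0.1405]
tool_rot: [-3.137, -0.006, 1.549]
contact_force: [-1.1, -0.1, -0.1]
opening: 0.0732
```

```bash
python3 plan.py .501 -.121 .074 1.541 4; python3 -c "
from h import *
im=snap('top','t1.png');s2=snap('scene','s1.png')
cv2.imwrite('pics/t1c.png',np.hstack([cv2.resize(im[160:250,270:380],(440,360)),cv2.resize(s2[160:250,200:300],(360,360))])[:,:,::-1])"
```

```text
t 1.85 pos [ 0.5021 -0.1164  0.1405] rot [-3.1368 -0.006   1.5487] F [-1.1 -0.1 -0.1] op 0.0732
[[[-0.0013, -0.0002, 0.0166], 0.0019], [[-0.0013, -0.0002, 0.0166], 0.0019], [[-0.0013, -0.0002, 0.0166], 0.0019], [[-0.0013, -0.0002, 0.0166], 0.0019]]
```

View pics/t1c.png

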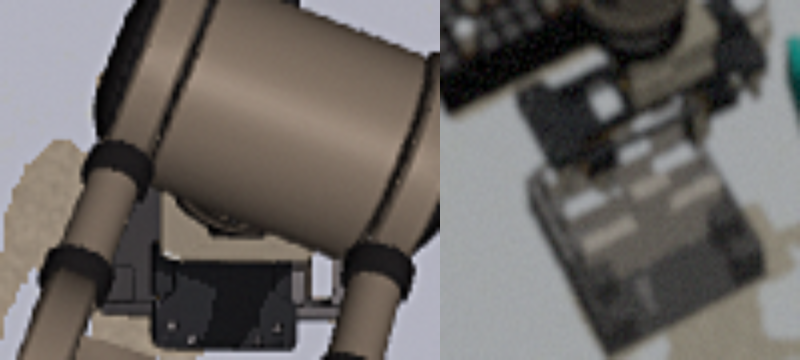

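The top view is blocked by the arm. The scene view shows the fingers above the stand, with the plate's white tops at about (248,188)–(270,207). Descending.

Emit:
carry_out(targets=[[[-0.004, -0.001, 0.012], 0.006], [[-0.002, 0.0, 0.02], 0.0], [[-0.001, 0.0, 0.015], 0.0], [[0.0, 0.0, 0.01], 0.0], [[0.0, 0.0, 0.0], 0.0]])

```text
time: 2.58
tool_pos: [0.505, -0.1258, 0.0875]
tool_rot: [3.133, -0.001, 1.541]
contact_force: [-0.1, -0.2, -0.6]
opening: 0.0731
```

```bash
python3 plan.py .501 -.121 .074 1.541 2
```

```text
t 2.58 pos [ 0.505  -0.1258  0.0875] rot [ 3.1332e+00 -1.0000e-03  1.5413e+00] F [-0.1 -0.2 -0.6] op 0.0731
[[[0.0024, -0.0021, 0.0067], 0.0001], [[0.0024, -0.0021, 0.0067], 0.0001]]
```

Emit:
carry_out(targets=[[[0.004, -0.003, 0.005], 0.0], [[0.0, 0.0, 0.005], 0.0], [[0.0, 0.0, 0.0], 0.0], [[0.0, 0.0, 0.0], 0.0]])

```text
time: 3.08
tool_pos: [0.5028, -0.1216, 0.0781]
tool_rot: [3.131, -0.0, 1.541]
contact_force: [-0.5, -1.0, -0.1]
opening: 0.0733
```

```bash
python3 plan.py .501 -.121 .074 1.541 1
```

```text
t 3.08 pos [ 0.5028 -0.1216  0.0781] rot [ 3.1309e+00 -1.0000e-04  1.5415e+00] F [-0.5 -1.  -0.1] op 0.0733
[[[0.0006, -0.0019, 0.0041], 0.0005]]
```

Emit:
carry_out(targets=[[[0.0005, -0.001, 0.004], 0.0], [[0.0, 0.0, 0.0], 0.0]])

```text
time: 3.32
tool_pos: [0.502, -0.1211, 0.074]
tool_rot: [3.13, 0.0, 1.542]
contact_force: [-0.0, 0.5, -0.3]
opening: 0.0735
```

Emit:
carry_out(targets=[[[0.0, 0.0, 0.0], 0.0], [[0.0, 0.0, 0.0], 0.0], [[0.0, 0.0, 0.0], 0.0], [[0.0, 0.0, 0.0], 0.0], [[0.0, 0.0, 0.0], 0.0]], fingers=1, grip_force=25)

```text
time: 3.95
tool_pos: [0.502, -0.1212, 0.0743]
tool_rot: [3.131, 0.0, 1.541]
contact_force: [-0.3, -0.1, 1.6]
opening: 0.0339
```

Emit:
carry_out(targets=[[[0.0, 0.0, -0.02], 0.0], [[0.0, 0.0, -0.03], 0.0], [[0.0, 0.0, -0.05], 0.0], [[0.0, 0.0, -0.05], 0.0], [[0.0, 0.0, -0.05], 0.0], [[0.0, 0.0, -0.02], 0.0], [[0.0, 0.0, 0.0], 0.0]])

```text
time: 4.82
tool_pos: [0.4986, -0.1208, 0.2994]
tool_rot: [3.134, -0.001, 1.541]
contact_force: [-0.9, 0.7, -1.8]
opening: 0.0333
```

```bash
python3 plan.py .5786 .2698 .30 1.470 8
```

```text
t 4.83 pos [ 0.4986 -0.1208  0.2994] rot [ 3.1340e+00 -1.4000e-03  1.5414e+00] F [-0.9  0.7 -1.8] op 0.0333
[[[0.0491, 0.0086, 0.0001], 0.0089], [[0.0492, 0.0081, 0.0001], 0.0089], [[0.0492, 0.0077, 0.0001], 0.0089], [[0.0493, 0.0072, 0.0001], 0.0089], [[0.0494, 0.0068, 0.0001], 0.0089], [[0.0494, 0.0064, 0.0001], 0.0089], [[0.0495, 0.0059, 0.0001], 0.0089], [[0.0495, 0.0055, 0.0001], 0.0089]]
```

Emit:
carry_out(targets=[[[0.03, 0.006, 0.0], 0.009], [[0.049, 0.008, 0.0], 0.009], [[0.049, 0.0075, 0.0], 0.009], [[0.049, 0.007, 0.0], 0.009], [[0.049, 0.007, 0.0], 0.009], [[0.049, 0.0065, 0.0], 0.009], [[0.049, 0.006, 0.0], 0.009], [[0.04, 0.0055, 0.0], 0.009], [[0.01, 0.0, 0.0], 0.0], [[0.0, 0.0, 0.0], 0.0]])

```text
time: 6.08
tool_pos: [0.574, 0.2591, 0.2804]
tool_rot: [-3.123, 0.005, 1.464]
contact_force: [0.4, -0.4, -0.8]
opening: 0.0336
```

```bash
python3 plan.py .5786 .2698 .28 1.470 2
```

```text
t 6.08 pos [0.574  0.2591 0.2804] rot [-3.123   0.0046  1.4639] F [ 0.4 -0.4 -0.8] op 0.0336
[[[0.0056, 0.0017, 0.0001], -0.0031], [[0.0056, 0.0018, 0.0001], -0.0031]]
```

Emit:
carry_out(targets=[[[0.006, 0.002, 0.0], -0.003], [[0.004, 0.002, 0.0], -0.003], [[0.0, 0.0, 0.0], 0.0], [[0.0, 0.0, 0.0], 0.0]])

```text
time: 6.58
tool_pos: [0.5796, 0.2656, 0.2802]
tool_rot: [-3.123, 0.006, 1.466]
contact_force: [-0.3, -0.4, -0.6]
opening: 0.0334
```

```bash
python3 plan.py .5786 .2698 .23 1.470 4; python3 -c "
from h import *
im=snap('top','t2.png');s2=snap('scene','s2.png')
cv2.imwrite('pics/t2c.png',np.hstack([cv2.resize(im[100:250,80:250],(408,360)),cv2.resize(s2[230:380,220:370],(360,360))])[:,:,::-1])"
```

```text
t 6.58 pos [0.5796 0.2656 0.2802] rot [-3.1226  0.0056  1.4663] F [-0.3 -0.4 -0.6] op 0.0334
[[[0.0011, -0.0001, 0.0126], -0.0009], [[0.0011, -0.0001, 0.0126], -0.0009], [[0.0011, -0.0001, 0.0126], -0.0009], [[0.0011, -0.0001, 0.0126], -0.0009]]
```

View pics/t2c.png

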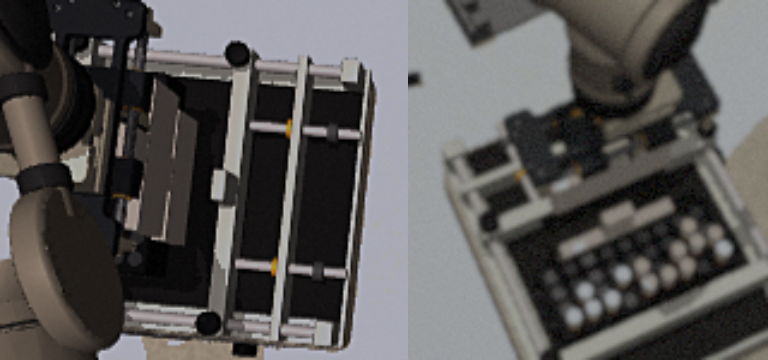

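The scene view shows the held plate above the gap, upright and parallel to spacer4, with the clamp bar and tubes untouched. Descending.

Emit:
carry_out(targets=[[[0.003, 0.0, 0.015], -0.002], [[0.001, 0.001, 0.02], 0.0], [[0.0, 0.0, 0.02], 0.0], [[0.0, 0.0, 0.01], 0.0], [[0.0, 0.0, 0.0], 0.0], [[0.0, 0.0, 0.0], 0.0]])

```text
time: 7.42
tool_pos: [0.579, 0.2698, 0.2106]
tool_rot: [-3.121, 0.006, 1.469]
contact_force: [0.9, -0.5, -1.1]
opening: 0.034
```

```bash
python3 plan.py .5786 .2698 .155 1.470 3
```

```text
t 7.42 pos [0.579  0.2698 0.2106] rot [-3.1214  0.0058  1.469 ] F [ 0.9 -0.5 -1.1] op 0.034
[[[0.0001, 0.0002, 0.0185], -0.0003], [[0.0001, 0.0002, 0.0185], -0.0003], [[0.0001, 0.0002, 0.0185], -0.0003]]
```

Emit:
carry_out(targets=[[[0.0, 0.0005, 0.015], 0.0], [[0.0, 0.0, 0.015], 0.0], [[0.0, 0.0, 0.01], 0.0], [[0.0, 0.0, 0.0], 0.0], [[0.0, 0.0, 0.0], 0.0]])

```text
time: 8.05
tool_pos: [0.5789, 0.2696, 0.1684]
tool_rot: [-3.122, 0.005, 1.469]
contact_force: [-0.3, 0.5, -1.7]
opening: 0.034
```

```bash
python3 plan.py .5786 .2698 .155 1.470 3;  python3 -c "
from h import *
s2=snap('scene','s3.png')
cv2.imwrite('pics/t3c.png',cv2.resize(s2[270:350,240:350],(770,560))[:,:,::-1])"
```

```text
t 8.05 pos [0.5789 0.2696 0.1684] rot [-3.1224  0.0053  1.4689] F [-0.3  0.5 -1.7] op 0.034
[[[0.0001, -0.0, 0.0045], -0.0004], [[0.0001, -0.0, 0.0045], -0.0004], [[0.0001, -0.0, 0.0045], -0.0004]]
```

View pics/t3c.png

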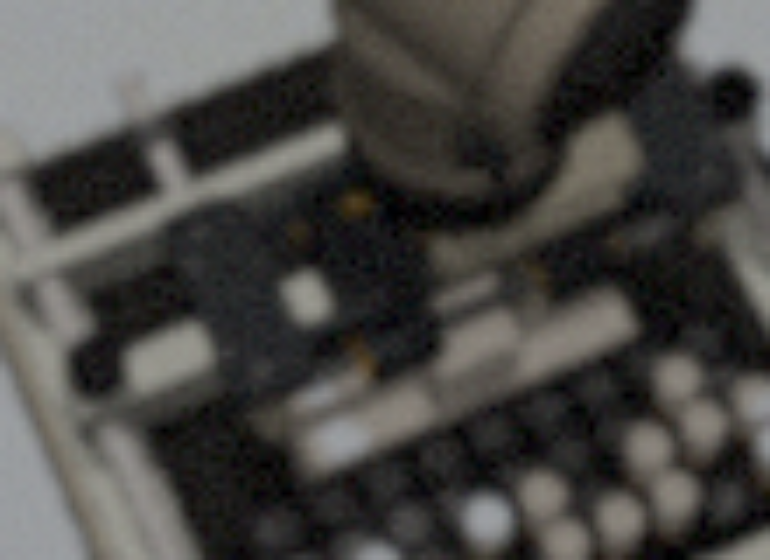

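The held plate now stands behind spacer4 at about (310,308) in the scene view, parallel to it with a narrow dark gap. I'll lower it to touch the deck.

Emit:
carry_out(targets=[[[0.0, 0.0, 0.005], 0.0], [[0.0, 0.0, 0.004], 0.0], [[0.0, 0.0, 0.002], 0.0], [[0.0, 0.0, 0.0], 0.0]])

```text
time: 8.6
tool_pos: [0.579, 0.2697, 0.1574]
tool_rot: [-3.124, 0.005, 1.469]
contact_force: [-0.2, -0.0, -0.9]
opening: 0.0341
```

```bash
python3 plan.py .5786 .2698 .154 1.470 3
```

```text
t 8.6 pos [0.579  0.2697 0.1574] rot [-3.1237  0.0048  1.4689] F [-0.2 -0.  -0.9] op 0.0341
[[[0.0, -0.0001, 0.0011], -0.0004], [[0.0, -0.0001, 0.0011], -0.0004], [[0.0, -0.0001, 0.0011], -0.0004]]
```

Emit:
carry_out(targets=[[[0.0, 0.0, 0.0015], 0.0], [[0.0, 0.0, 0.0015], 0.0], [[0.0, 0.0, 0.001], 0.0], [[0.0, 0.0, 0.0], 0.0]])

```text
time: 9.1
tool_pos: [0.5789, 0.27, 0.1555]
tool_rot: [-3.125, 0.004, 1.469]
contact_force: [0.2, -0.3, -1.0]
opening: 0.0335
```

Emit:
carry_out(targets=[[[0.0, 0.0, 0.0015], 0.0], [[0.0, 0.0, 0.0015], 0.0], [[0.0, 0.0, 0.0], 0.0]])

```text
time: 9.48
tool_pos: [0.5788, 0.2703, 0.1552]
tool_rot: [-3.127, 0.003, 1.469]
contact_force: [0.0, 0.4, -0.5]
opening: 0.0341
```

Emit:
carry_out(targets=[[[0.0, 0.0, 0.002], 0.0], [[0.0, 0.0, 0.002], 0.0], [[0.0, 0.0, 0.0], 0.0]])

```text
time: 9.85
tool_pos: [0.5787, 0.2708, 0.1548]
tool_rot: [-3.13, 0.001, 1.469]
contact_force: [-1.2, -1.2, -1.2]
opening: 0.0336
```

Emit:
carry_out(targets=[[[0.0, 0.0, 0.0], 0.0], [[0.0, 0.0, 0.0], 0.0], [[0.0, 0.0, 0.0], 0.0], [[0.0, 0.0, 0.0], 0.0]], fingers=0.35)

```text
time: 10.35
tool_pos: [0.5787, 0.2708, 0.1532]
tool_rot: [-3.128, 0.002, 1.469]
contact_force: [0.8, 0.4, 0.3]
opening: 0.0596
```

Emit:
carry_out(targets=[[[0.0, 0.0, -0.01], 0.0], [[0.0, 0.0, -0.03], 0.0], [[0.0, 0.0, -0.04], 0.0], [[0.0, 0.0, -0.04], 0.0], [[-0.02, 0.0, -0.02], 0.0], [[-0.04, -0.005, 0.0], 0.0], [[-0.04, -0.005, 0.0], 0.0]])

```text
time: 11.22
tool_pos: [0.5607, 0.1725, 0.3021]
tool_rot: [-3.133, 0.0, 1.474]
contact_force: [0.1, -0.5, 1.1]
opening: 0.0595
```

```bash
python3 plan.py .50 -.157 .24 1.541 7; python3 -c "
from h import *
im=snap('top','t4.png');s2=snap('scene','s4.png')
cv2.imwrite('pics/t4c.png',np.hstack([cv2.resize(im[100:250,80:250],(408,360)),cv2.resize(s2[250:370,220:340],(360,360))])[:,:,::-1])"
```

```text
t 11.22 pos [0.5607 0.1725 0.3021] rot [-3.1327e+00  1.0000e-04  1.4738e+00] F [ 0.1 -0.5  1.1] op 0.0595
[[[-0.0477, -0.004, 0.0089], -0.0096], [[-0.0476, -0.0044, 0.0089], -0.0096], [[-0.0476, -0.0049, 0.0089], -0.0096], [[-0.0476, -0.0054, 0.0089], -0.0096], [[-0.0475, -0.0058, 0.0089], -0.0096], [[-0.0474, -0.0063, 0.0089], -0.0096], [[-0.0474, -0.0067, 0.0089], -0.0096]]
```

View pics/t4c.png

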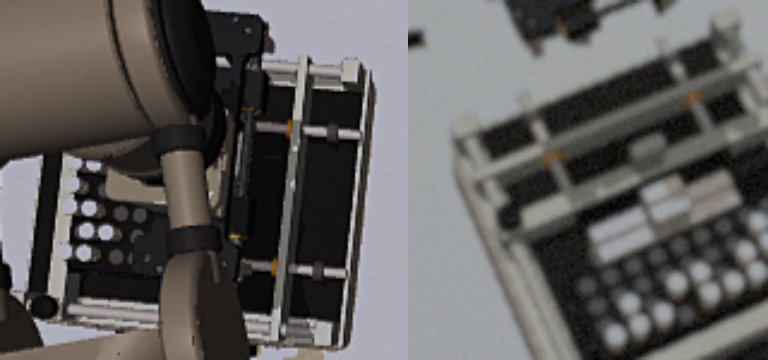

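Plate A stands upright parallel to spacer4, at about (290,318) in the scene view. Now the middle plate.

Emit:
carry_out(targets=[[[-0.04, -0.004, 0.005], -0.01], [[-0.047, -0.0045, 0.008], -0.01], [[-0.047, -0.005, 0.008], -0.01], [[-0.047, -0.0055, 0.008], -0.01], [[-0.047, -0.006, 0.008], -0.01], [[-0.045, -0.006, 0.008], -0.01], [[-0.02, -0.003, 0.0], 0.0], [[0.0, 0.0, 0.0], 0.0], [[0.0, 0.0, 0.0], 0.0]], fingers=0.2)

```text
time: 12.45
tool_pos: [0.508, -0.123, 0.2614]
tool_rot: [3.141, -0.002, 1.534]
contact_force: [-0.0, -0.2, -0.1]
opening: 0.0734
```

```bash
python3 plan.py .50 -.157 .12 1.541 4; python3 -c "
from h import *
snap('top','t5.png')"
```

```text
t 12.45 pos [ 0.508  -0.123   0.2614] rot [ 3.1406e+00 -2.3000e-03  1.5344e+00] F [-0.  -0.2 -0.1] op 0.0734
[[[-0.0086, -0.0017, 0.0353], -0.0016], [[-0.0086, -0.0017, 0.0353], -0.0016], [[-0.0086, -0.0018, 0.0353], -0.0016], [[-0.0086, -0.0018, 0.0353], -0.0016]]
```

View pics/t5.png

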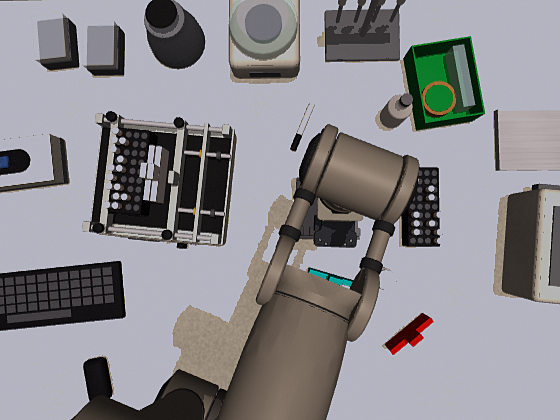

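The shaker is fully visible, so I can measure plate A now. I'll move above plate 2 first, since that is safe at this height.

Run:
```python
from comp import *
im=cv2.imread("pics/t5.png")[:,:,::-1]
cv2.imwrite("pics/t5c.png",cv2.resize(im[130:215,130:195],None,fx=8,fy=8,interpolation=cv2.INTER_CUBIC)[:,:,::-1])
for c in comps(im,(136,140,185,205),thr=130,sat=30): print(c[2].round(1),round(c[1]),c[3].round(1),round(c[4],1),ray("top",c[2],.148)[:2].round(4),ray("top",c[2],.186)[:2].round(4))
```

```text
[175.4 161. ] 274 [10.7 44.3] 7.8 [0.606 0.224] [0.5991 0.2133]
[150.3 161.6] 186 [ 6.9 33.6] 2.6 [0.6052 0.283 ] [0.5984 0.2699]
[157.5 156. ] 107 [ 5.9 20.4] 6.3 [0.6182 0.2661] [0.6109 0.2536]
[142.6 169.7] 83 [ 6.2 15. ] 7.5 [0.5863 0.3007] [0.5803 0.2868]
[146.6 189.5] 108 [ 5.8 20.4] 6.6 [0.5398 0.291 ] [0.5356 0.2775]
[153.6 190.5] 112 [ 5.9 20.5] 6.9 [0.5373 0.2744] [0.5333 0.2616]
[173.3 195. ] 125 [ 7.1 19.6] 6.5 [0.5265 0.2284] [0.5229 0.2175]
```

View pics/t5c.png

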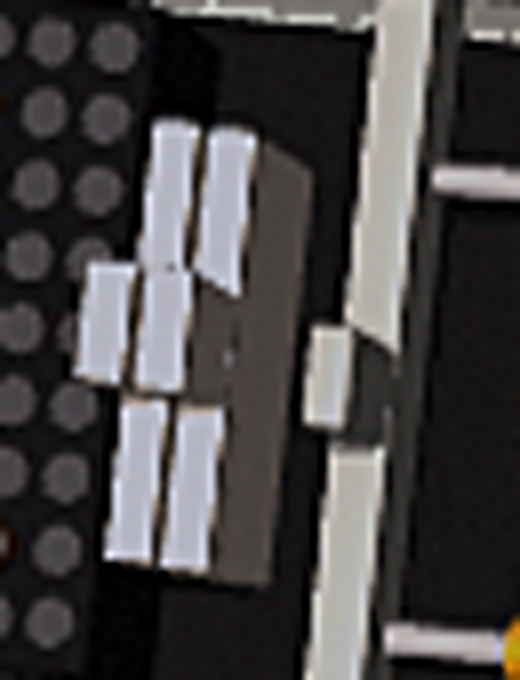

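Emit:
carry_out(targets=[[[-0.012, -0.002, 0.02], 0.0], [[-0.012, -0.002, 0.03], 0.0], [[-0.008, -0.002, 0.03], 0.0], [[0.0, 0.0, 0.02], 0.0], [[0.0, 0.0, 0.0], 0.0], [[0.0, 0.0, 0.0], 0.0]])

```text
time: 13.25
tool_pos: [0.5048, -0.1487, 0.1614]
tool_rot: [3.135, -0.002, 1.545]
contact_force: [-0.4, 0.5, 0.1]
opening: 0.0735
```

```bash
python3 plan.py .50 -.157 .12 1.541 2
```

```text
t 13.25 pos [ 0.5048 -0.1487  0.1614] rot [ 3.1350e+00 -1.7000e-03  1.5446e+00] F [-0.4  0.5  0.1] op 0.0735
[[[-0.0043, -0.0024, 0.0207], 0.0018], [[-0.0043, -0.0024, 0.0207], 0.0018]]
```

Plate A is at (.5778,.2703), aligned to 1–2 mm, 16.7 mm from spacer4's centre. That leaves 22.8 mm to the clamp pad, so plate B goes to (.5768,.2517).

Emit:
carry_out(targets=[[[-0.006, -0.003, 0.01], 0.003], [[-0.002, 0.0, 0.015], 0.0], [[0.0, 0.0, 0.01], 0.0], [[0.0, 0.0, 0.0], 0.0], [[0.0, 0.0, 0.0], 0.0]])

```text
time: 13.88
tool_pos: [0.5025, -0.157, 0.1254]
tool_rot: [3.133, -0.001, 1.542]
contact_force: [0.2, -0.7, 0.6]
opening: 0.0734
```

```bash
python3 plan.py .501 -.157 .074 1.541 3
```

```text
t 13.88 pos [ 0.5025 -0.157   0.1254] rot [ 3.1325e+00 -7.0000e-04  1.5419e+00] F [ 0.2 -0.7  0.6] op 0.0734
[[[-0.0, -0.0007, 0.0171], 0.0003], [[-0.0, -0.0007, 0.0171], 0.0003], [[-0.0, -0.0007, 0.0171], 0.0003]]
```

Emit:
carry_out(targets=[[[0.0, -0.001, 0.015], 0.0], [[0.0, 0.0, 0.015], 0.0], [[0.0, 0.0, 0.012], 0.0], [[0.0, 0.0, 0.004], 0.0], [[0.0, 0.0, 0.0], 0.0], [[0.0, 0.0, 0.0], 0.0]])

```text
time: 14.62
tool_pos: [0.5021, -0.1571, 0.0768]
tool_rot: [3.132, -0.0, 1.542]
contact_force: [-0.9, -0.1, 0.7]
opening: 0.0736
```

```bash
python3 plan.py .501 -.157 .074 1.541 1
```

```text
t 14.62 pos [ 0.5021 -0.1571  0.0768] rot [ 3.1316e+00 -3.0000e-04  1.5421e+00] F [-0.9 -0.1  0.7] op 0.0736
[[[0.0, -0.0011, 0.0027], 0.0011]]
```

Emit:
carry_out(targets=[[[0.0, -0.001, 0.003], 0.001], [[0.0, 0.0, 0.0], 0.0]])

```text
time: 14.88
tool_pos: [0.5014, -0.1572, 0.0742]
tool_rot: [3.13, 0.0, 1.541]
contact_force: [-0.8, -0.2, 0.2]
opening: 0.0735
```

Emit:
carry_out(targets=[[[0.0, 0.0, 0.0], 0.0], [[0.0, 0.0, 0.0], 0.0], [[0.0, 0.0, 0.0], 0.0], [[0.0, 0.0, 0.0], 0.0], [[0.0, 0.0, 0.0], 0.0]], fingers=1, grip_force=25)

```text
time: 15.5
tool_pos: [0.5014, -0.1572, 0.0747]
tool_rot: [3.13, 0.001, 1.541]
contact_force: [-1.4, -0.4, 1.6]
opening: 0.0338
```

Emit:
carry_out(targets=[[[0.0, 0.0, -0.02], 0.0], [[0.0, 0.0, -0.03], 0.0], [[0.0, 0.0, -0.05], 0.0], [[0.0, 0.0, -0.05], 0.0], [[0.0, 0.0, -0.05], 0.0], [[0.0, 0.0, -0.02], 0.0], [[0.0, 0.0, 0.0], 0.0]])

```text
time: 16.38
tool_pos: [0.4982, -0.1567, 0.2998]
tool_rot: [3.133, -0.001, 1.541]
contact_force: [0.5, 0.1, -1.0]
opening: 0.0338
```

```bash
python3 plan.py .5768 .2517 .30 1.470 9
```

```text
t 16.38 pos [ 0.4982 -0.1567  0.2998] rot [ 3.1332e+00 -1.2000e-03  1.5410e+00] F [ 0.5  0.1 -1. ] op 0.0338
[[[0.0456, 0.0074, 0.0001], 0.0079], [[0.0457, 0.007, 0.0001], 0.0079], [[0.0457, 0.0067, 0.0001], 0.0079], [[0.0458, 0.0063, 0.0001], 0.0079], [[0.0458, 0.0059, 0.0001], 0.0079], [[0.0459, 0.0056, 0.0001], 0.0079], [[0.0459, 0.0052, 0.0001], 0.0079], [[0.046, 0.0048, 0.0001], 0.0079], [[0.046, 0.0045, 0.0001], 0.0079]]
```

Emit:
carry_out(targets=[[[0.025, 0.005, 0.0], 0.007], [[0.045, 0.008, -0.002], 0.009], [[0.046, 0.0075, -0.002], 0.009], [[0.046, 0.0075, -0.002], 0.009], [[0.046, 0.007, -0.002], 0.009], [[0.046, 0.007, -0.002], 0.009], [[0.046, 0.006, -0.002], 0.009], [[0.046, 0.006, -0.002], 0.009], [[0.035, 0.004, 0.0], 0.002], [[0.015, 0.002, 0.0], 0.0]])

```text
time: 17.62
tool_pos: [0.5835, 0.2451, 0.2954]
tool_rot: [-3.123, 0.002, 1.462]
contact_force: [0.9, 0.3, -0.9]
opening: 0.0339
```

```bash
python3 plan.py .5768 .2517 .27 1.470 2
```

```text
t 17.62 pos [0.5835 0.2451 0.2954] rot [-3.1233e+00  2.0000e-03  1.4623e+00] F [ 0.9  0.3 -0.9] op 0.0339
[[[0.003, -0.0034, 0.0128], -0.0039], [[0.003, -0.0034, 0.0128], -0.0039]]
```

Emit:
carry_out(targets=[[[0.002, -0.006, 0.01], -0.006], [[0.001, -0.003, 0.015], -0.002], [[0.0, 0.0, 0.01], 0.0], [[0.0, 0.0, 0.0], 0.0], [[0.0, 0.0, 0.0], 0.0]])

```text
time: 18.25
tool_pos: [0.5736, 0.247, 0.2554]
tool_rot: [-3.118, 0.006, 1.47]
contact_force: [-1.0, -0.1, -1.2]
opening: 0.0341
```

```bash
python3 plan.py .5768 .2517 .22 1.470 2
```

```text
t 18.25 pos [0.5736 0.247  0.2554] rot [-3.1178  0.0055  1.4697] F [-1.  -0.1 -1.2] op 0.0341
[[[0.0026, 0.0018, 0.0177], -0.0001], [[0.0026, 0.0018, 0.0177], -0.0001]]
```

Emit:
carry_out(targets=[[[0.004, 0.003, 0.0], 0.0], [[0.0, 0.0, 0.0], 0.0], [[0.0, 0.0, 0.0], 0.0]])

```text
time: 18.62
tool_pos: [0.578, 0.2508, 0.2565]
tool_rot: [-3.12, 0.005, 1.469]
contact_force: [-0.8, -0.2, -0.0]
opening: 0.0341
```

```bash
python3 plan.py .5768 .2517 .21 1.470 2
```

```text
t 18.62 pos [0.578  0.2508 0.2565] rot [-3.12    0.0047  1.4692] F [-0.8 -0.2 -0. ] op 0.0341
[[[0.0005, -0.0002, 0.0232], -0.0004], [[0.0005, -0.0002, 0.0232], -0.0004]]
```

Emit:
carry_out(targets=[[[0.0005, 0.0, 0.015], 0.0], [[0.0, 0.0, 0.015], 0.0], [[0.0, 0.0, 0.008], 0.0], [[0.0, 0.0, 0.0], 0.0], [[0.0, 0.0, 0.0], 0.0]])

```text
time: 19.25
tool_pos: [0.5766, 0.2511, 0.2147]
tool_rot: [-3.118, 0.006, 1.469]
contact_force: [1.0, 0.8, -0.6]
opening: 0.0339
```

```bash
python3 plan.py .5768 .2517 .17 1.470 3;  python3 -c "
from h import *
s2=snap('scene','s6.png')
cv2.imwrite('pics/s6c.png',cv2.resize(s2[270:350,240:350],(770,560))[:,:,::-1])"
```

```text
t 19.25 pos [0.5766 0.2511 0.2147] rot [-3.1181  0.0055  1.4694] F [ 1.   0.8 -0.6] op 0.0339
[[[0.0003, 0.0004, 0.0149], -0.0002], [[0.0003, 0.0004, 0.0149], -0.0002], [[0.0003, 0.0004, 0.0149], -0.0002]]
```

View pics/s6c.png

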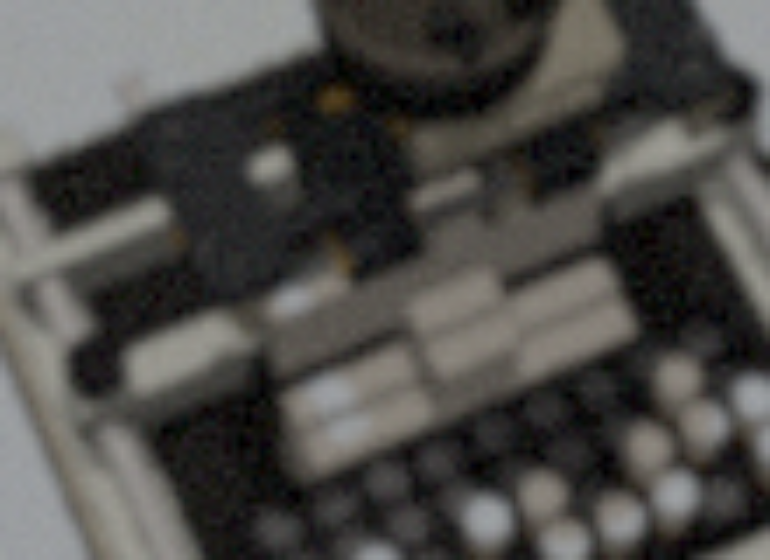

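Plate B is in line behind plate A, about to enter the gap between A and the clamp bar. I'll lower it slowly.

Emit:
carry_out(targets=[[[0.0005, 0.0005, 0.01], 0.0], [[0.0, 0.0, 0.01], 0.0], [[0.0, 0.0, 0.008], 0.0], [[0.0, 0.0, 0.0], 0.0]])

```text
time: 19.8
tool_pos: [0.5765, 0.2515, 0.185]
tool_rot: [-3.118, 0.005, 1.469]
contact_force: [-0.6, 0.2, 0.2]
opening: 0.034
```

Emit:
carry_out(targets=[[[0.0, 0.0, 0.009], 0.0], [[0.0, 0.0, 0.009], 0.0], [[0.0, 0.0, 0.004], 0.0], [[0.0, 0.0, 0.0], 0.0]])

```text
time: 20.3
tool_pos: [0.576, 0.2514, 0.1614]
tool_rot: [-3.119, 0.005, 1.469]
contact_force: [-0.2, 0.6, -1.2]
opening: 0.0339
```

```bash
python3 plan.py .5768 .2517 .155 1.470 3
```

```text
t 20.3 pos [0.576  0.2514 0.1614] rot [-3.1185  0.0053  1.4692] F [-0.2  0.6 -1.2] op 0.0339
[[[0.0001, 0.0003, 0.0021], -0.0003], [[0.0001, 0.0003, 0.0021], -0.0003], [[0.0001, 0.0003, 0.0021], -0.0003]]
```

Emit:
carry_out(targets=[[[0.0, 0.0, 0.003], 0.0], [[0.0, 0.0, 0.002], 0.0], [[0.0, 0.0, 0.001], 0.0], [[0.0, 0.0, 0.001], 0.0], [[0.0, 0.0, 0.0], 0.0]])

```text
time: 20.92
tool_pos: [0.5763, 0.2517, 0.1564]
tool_rot: [-3.121, 0.004, 1.469]
contact_force: [0.8, 0.7, -0.6]
opening: 0.0339
```

Emit:
carry_out(targets=[[[0.0, 0.0, 0.0015], 0.0], [[0.0, 0.0, 0.001], 0.0], [[0.0, 0.0, 0.0], 0.0]])

```text
time: 21.3
tool_pos: [0.576, 0.252, 0.1559]
tool_rot: [-3.122, 0.003, 1.47]
contact_force: [-0.2, 0.5, 0.2]
opening: 0.0336
```

Emit:
carry_out(targets=[[[0.0, 0.0, 0.002], 0.0], [[0.0, 0.0, 0.002], 0.0], [[0.0, 0.0, 0.0], 0.0]])

```text
time: 21.68
tool_pos: [0.5758, 0.2525, 0.1556]
tool_rot: [-3.125, 0.002, 1.47]
contact_force: [0.5, 0.1, -0.7]
opening: 0.034
```

Emit:
carry_out(targets=[[[0.0, 0.0, 0.0], 0.0], [[0.0, 0.0, 0.0], 0.0], [[0.0, 0.0, 0.0], 0.0], [[0.0, 0.0, 0.0], 0.0]], fingers=0.35)

```text
time: 22.18
tool_pos: [0.5759, 0.2524, 0.1541]
tool_rot: [-3.123, 0.002, 1.47]
contact_force: [0.3, 0.1, 0.7]
opening: 0.0594
```

Emit:
carry_out(targets=[[[0.0, 0.0, -0.01], 0.0], [[0.0, 0.0, -0.03], 0.0], [[0.0, 0.0, -0.04], 0.0], [[0.0, 0.0, -0.03], 0.0], [[-0.02, 0.0, -0.01], 0.0], [[-0.055, 0.0, 0.0], 0.0], [[-0.06, 0.0, 0.0], 0.0], [[-0.06, 0.0, 0.0], 0.0], [[-0.03, 0.0, 0.0], 0.0], [[0.0, 0.0, 0.0], 0.0]])

```text
time: 23.42
tool_pos: [0.5516, 0.0166, 0.2779]
tool_rot: [-3.121, 0.005, 1.469]
contact_force: [0.9, 0.4, -0.1]
opening: 0.0595
```

```bash
python3 -c "
from plan import *
state()
im=snap('top','t7.png');s2=snap('scene','s7.png')
cv2.imwrite('pics/t7c.png',np.hstack([cv2.resize(im[100:250,80:250],(408,360)),cv2.resize(s2[250:370,220:340],(360,360))])[:,:,::-1])"
```

```text
t 23.43 pos [0.5516 0.0166 0.2779] rot [-3.1207  0.0049  1.4688] F [ 0.9  0.4 -0.1] op 0.0595
```

View pics/t7c.png

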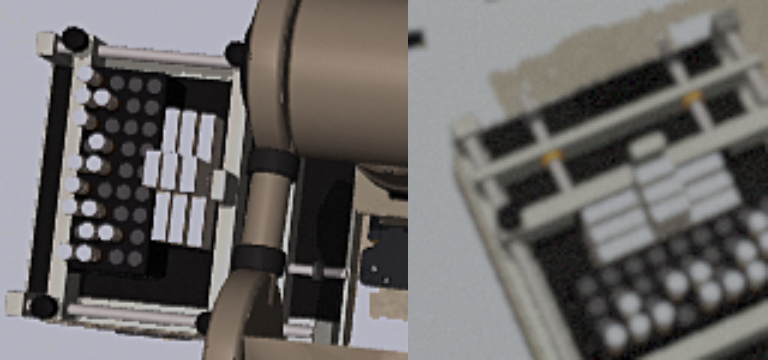

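Plates 1 and 2 stand in the gap behind spacer4, all parallel, with a little room to the clamp bar. Now the clamp grip: the top view gives (.5656,.2264) and the scene view (.5683,.2272). I'll re-measure on this picture and then go there.

```bash
python3 - <<'E'
from comp import *
im=cv2.imread("pics/t7.png")[:,:,::-1]
for c in comps(im,(166,168,176,186),thr=130,sat=30): print(c[2].round(1),round(c[1]),c[3].round(1),ray("top",c[2],.178)[:2].round(4))
sc=cv2.imread("pics/s7.png")[:,:,::-1]
for c in comps(sc,(292,290,308,306),thr=118,sat=30): print(c[2].round(1),round(c[1]),c[3].round(1),ray("scene",c[2],.178)[:2].round(4))
E
python3 plan.py .567 .2267 .25 1.470 5
```

```text
[171.4 175. ] 68 [ 6.7 15.6] [0.5691 0.2243]
[299.5 297.9] 45 [ 4.6 10.9] [0.5682 0.2272]
[302.2 302.2] 32 [10.2  6.2] [0.5683 0.2411]
t 23.52 pos [0.552 0.019 0.278] rot [-3.121   0.0041  1.4715] F [0.6 0.1 0.2] op 0.0598
[[[0.0417, -0.001, 0.0054], 0.0003], [[0.0417, -0.001, 0.0054], 0.0003], [[0.0417, -0.001, 0.0054], 0.0003], [[0.0417, -0.0011, 0.0054], 0.0003], [[0.0417, -0.0011, 0.0054], 0.0003]]
```

Emit:
carry_out(targets=[[[0.025, -0.001, 0.002], 0.0], [[0.04, -0.001, 0.004], 0.0], [[0.04, -0.001, 0.004], 0.0], [[0.04, -0.001, 0.004], 0.0], [[0.035, -0.001, 0.004], 0.0], [[0.015, -0.001, 0.0], 0.0], [[0.0, 0.0, 0.0], 0.0], [[0.0, 0.0, 0.0], 0.0]])

```text
time: 24.52
tool_pos: [0.5622, 0.2262, 0.2569]
tool_rot: [-3.118, 0.004, 1.482]
contact_force: [-0.2, 0.6, -0.5]
opening: 0.0596
```

```bash
python3 plan.py .5675 .2260 .21 1.470 2
```

```text
t 24.52 pos [0.5622 0.2262 0.2569] rot [-3.1182  0.0042  1.4815] F [-0.2  0.6 -0.5] op 0.0596
[[[0.0002, 0.0032, 0.0234], 0.0058], [[0.0002, 0.0032, 0.0234], 0.0058]]
```

Emit:
carry_out(targets=[[[0.0, 0.006, 0.015], 0.01], [[0.0, 0.001, 0.02], 0.0], [[0.0, 0.0, 0.015], 0.0], [[0.0, 0.0, 0.0], 0.0], [[0.0, 0.0, 0.0], 0.0]])

```text
time: 25.15
tool_pos: [0.5698, 0.22, 0.2033]
tool_rot: [-3.118, 0.006, 1.463]
contact_force: [0.4, -0.1, 0.4]
opening: 0.0598
```

```bash
python3 plan.py .5675 .2260 .15 1.470 3;  python3 -c "
from h import *
s2=snap('scene','s8.png')
cv2.imwrite('pics/s8c.png',cv2.resize(s2[260:350,240:350],(770,600))[:,:,::-1])"
```

```text
t 25.15 pos [0.5698 0.22   0.2033] rot [-3.1181  0.0058  1.4629] F [ 0.4 -0.1  0.4] op 0.0598
[[[0.002, -0.0006, 0.0178], -0.0024], [[0.002, -0.0006, 0.0178], -0.0024], [[0.002, -0.0006, 0.0178], -0.0024]]
```

View pics/s8c.png

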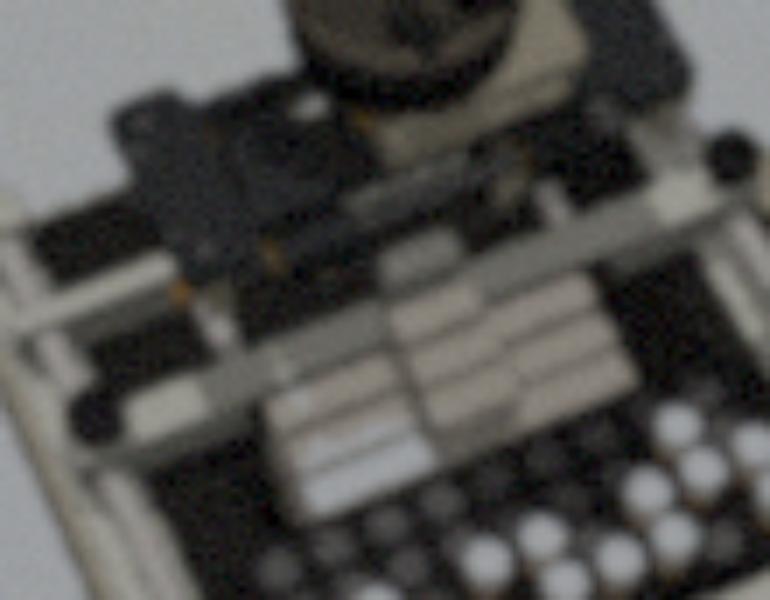

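The gripper is above the grip block at about (300,298) in the scene view, slightly behind it. I'll correct that and descend.

Emit:
carry_out(targets=[[[0.005, -0.001, 0.0], -0.005], [[0.0, 0.0, 0.0], 0.0], [[0.0, 0.0, 0.0], 0.0]])

```text
time: 25.58
tool_pos: [0.5699, 0.2255, 0.2046]
tool_rot: [-3.12, 0.005, 1.468]
contact_force: [-0.2, 0.5, -0.2]
opening: 0.0594
```

```bash
python3 plan.py .5675 .2260 .15 1.470 3
```

```text
t 25.57 pos [0.5699 0.2255 0.2046] rot [-3.1203  0.0048  1.4682] F [-0.2  0.5 -0.2] op 0.0594
[[[0.0002, -0.0004, 0.0182], -0.0006], [[0.0002, -0.0004, 0.0182], -0.0006], [[0.0002, -0.0004, 0.0182], -0.0006]]
```

Emit:
carry_out(targets=[[[0.0, -0.001, 0.015], 0.0], [[0.0, 0.0, 0.015], 0.0], [[0.0, 0.0, 0.012], 0.0], [[0.0, 0.0, 0.005], 0.0], [[0.0, 0.0, 0.0], 0.0], [[0.0, 0.0, 0.0], 0.0]])

```text
time: 26.32
tool_pos: [0.5671, 0.2254, 0.1532]
tool_rot: [-3.118, 0.006, 1.468]
contact_force: [-0.2, 0.5, -0.1]
opening: 0.0595
```

```bash
python3 plan.py .5675 .2260 .149 1.470 1
```

```text
t 26.32 pos [0.5671 0.2254 0.1532] rot [-3.1185  0.0055  1.4684] F [-0.2  0.5 -0.1] op 0.0595
[[[0.0006, 0.0004, 0.0042], -0.0016]]
```

Emit:
carry_out(targets=[[[0.0005, 0.0005, 0.005], -0.001], [[0.0, 0.0, 0.0], 0.0]])

```text
time: 26.58
tool_pos: [0.568, 0.226, 0.1486]
tool_rot: [-3.12, 0.005, 1.469]
contact_force: [0.5, -0.3, 0.0]
opening: 0.0598
```

Emit:
carry_out(targets=[[[0.0, 0.0, 0.0], 0.0], [[0.0, 0.0, 0.0], 0.0], [[0.0, 0.0, 0.0], 0.0], [[0.0, 0.0, 0.0], 0.0], [[0.0, 0.0, 0.0], 0.0]], fingers=1, grip_force=45)

```text
time: 27.2
tool_pos: [0.5653, 0.2263, 0.1489]
tool_rot: [-3.115, 0.006, 1.47]
contact_force: [2.2, -0.8, -2.7]
opening: 0.03
```

Gripped (30 mm). Pushing along tool x, which is the deck's +y, in small steps and watching the force.

Emit:
carry_out(targets=[[[0.002, 0.0, 0.0], 0.0], [[0.002, 0.0, 0.0], 0.0], [[0.002, 0.0, 0.0], 0.0], [[0.002, 0.0, 0.0], 0.0]])

```text
time: 27.7
tool_pos: [0.5661, 0.2339, 0.1489]
tool_rot: [-3.114, 0.007, 1.47]
contact_force: [-2.6, -1.1, 1.5]
opening: 0.0298
```

Emit:
carry_out(targets=[[[0.003, 0.0, 0.0], 0.0], [[0.003, 0.0, 0.0], 0.0], [[0.003, 0.0, 0.0], 0.0]])

```text
time: 28.08
tool_pos: [0.5667, 0.2404, 0.1489]
tool_rot: [-3.114, 0.013, 1.47]
contact_force: [-5.5, -17.2, 4.5]
opening: 0.0301
```

Emit:
carry_out(targets=[[[0.003, 0.0, 0.0], 0.0], [[0.003, 0.0, 0.0], 0.0]])

```text
time: 28.32
tool_pos: [0.5667, 0.2402, 0.149]
tool_rot: [-3.111, 0.025, 1.47]
contact_force: [-5.9, -15.3, 4.4]
opening: 0.0299
```

Emit:
carry_out(targets=[[[0.003, 0.0, 0.0], 0.0], [[0.003, 0.0, 0.0], 0.0]])

```text
time: 28.58
tool_pos: [0.5666, 0.24, 0.1489]
tool_rot: [-3.109, 0.037, 1.471]
contact_force: [-6.7, -15.3, 4.0]
opening: 0.0298
```

Emit:
carry_out(targets=[[[0.0038, -0.0005, 0.0], 0.0]])

```text
time: 28.7
tool_pos: [0.5666, 0.2401, 0.1489]
tool_rot: [-3.109, 0.044, 1.471]
contact_force: [-3.6, -19.6, 3.0]
opening: 0.0299
```

```bash
python3 -c "
from plan import *
state()
im=snap('top','t9.png');state();s2=snap('scene','s9.png');state();eyes.read_camera('scene');state()
for _ in range(6): eyes.read_camera('top')
state()
cv2.imwrite('pics/t9c.png',np.hstack([cv2.resize(im[100:250,80:250],(408,360)),cv2.resize(s2[250:370,220:340],(360,360))])[:,:,::-1])"
```

```text
t 28.7 pos [0.5666 0.2401 0.1489] rot [-3.1087  0.0439  1.471 ] F [ -3.6 -19.6   3. ] op 0.0299
t 28.75 pos [0.5666 0.2401 0.149 ] rot [-3.1088  0.0442  1.471 ] F [ -4.3 -18.5   4.1] op 0.0301
t 28.8 pos [0.5666 0.2401 0.1489] rot [-3.1086  0.0439  1.471 ] F [ -5.1 -18.    3.4] op 0.03
t 28.85 pos [0.5666 0.2401 0.1489] rot [-3.1087  0.0436  1.4709] F [ -4.6 -17.9   3.9] op 0.0299
t 29.15 pos [0.5666 0.2401 0.149 ] rot [-3.1087  0.0434  1.4708] F [ -3.9 -17.6   3.7] op 0.0302
```

View pics/t9c.png

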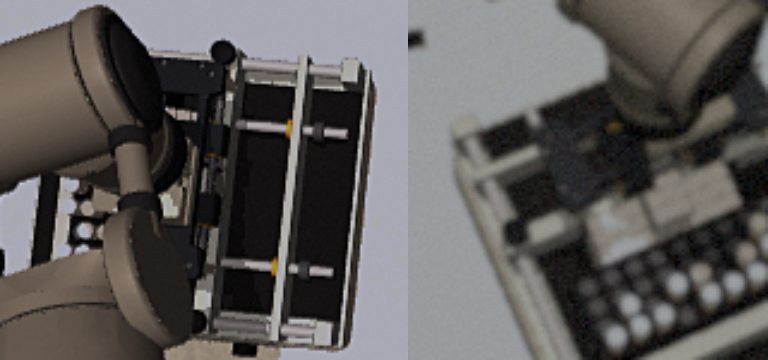

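View pics/s9.png

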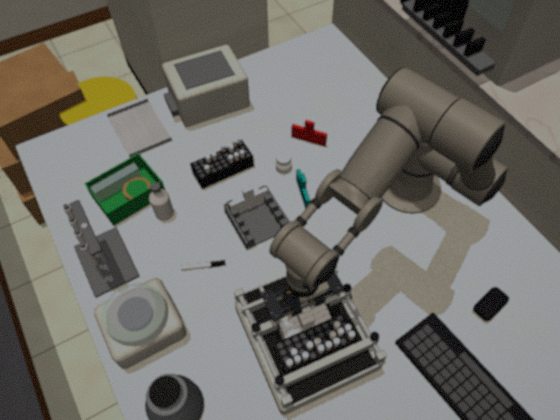

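The bar stalled after about 14 mm of its 25 mm travel. The push holds steady at about 18 N with no creep, the plates are packed against the rack, the bystanders are unmoved, and one spare plate remains in the stand. Handing in while holding.

```bash
python3 -c "
from plan import *
state(); print(order.hand_in())"
```

```text
t 29.15 pos [0.5666 0.2401 0.149 ] rot [-3.1087  0.0434  1.4708] F [ -3.9 -17.6   3.7] op 0.0302
the job is handed in; nothing more can be done
None
```

I added two white plates from the stand to the gap, left the third in the stand as a spare, and handed the job in at about 29 s. The gripper is still pinching the clamp bar's grip block and pushing the bar in.

**Squeeze:** the bar stopped after about 14 mm of its 25 mm travel, in line with the 12–15 mm I measured for two plates. With one plate it would have needed about 26–29 mm, more than the bar has.

**Push:** it held steady at about 18 N (19.6 N falling to 17.6 N in the last half second), and the tool did not move.

**What disagreed or fell short:**
- **Gap measurement:** I first read the free gap as 44 mm from the bar's bright edge, but the grip block's position disagreed. The cause was a black pad on the bar's face, so the real gap is about 39.5 mm. The plate count was two either way.
- **Tilt:** the gripper leaned about 2.5° while pushing, and there is a small sideways force of about 4 N.
- **Not seen directly:** the arm blocks the top view of the clamped stack, and I did not take a close-up of the rack touching the stop bar. That contact is inferred from the force and the stall. The bystanders looked unmoved in the last scene picture.

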